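# Find the scrap compartment in use and push its hatch open

### The arm

A 6-joint arm with a two-finger parallel gripper is mounted at the origin on the work surface. World frame = base frame: x ahead of the robot, y to its left, z up, the work surface at z = 0. Lengths are in m, angles in degrees, forces in N, time in s.
With the tool pointing down it reaches from about 0.35 to 0.85 m from the base axis. Payload 8.1 kg.
Tool frame: the origin (TCP) lies at the very end of the fingers, on their centre line; the grasp point (between the pads) lies 19 mm behind it (ctrl.grasp_offset is the distance from the TCP to the grasp point, in m); z points along the fingers, x is the direction in which the jaws open and shut, and the axes are right-handed (so a half turn about z gives the same grasp; the last joint's range is limited). The gripper opens to 85 mm and grips with 20 to 120 N. Pads are 22 mm wide; open, the fingers measure 114 mm over their backs; the gripper's body (76 mm by 85 mm) begins 54 mm behind the grasp point. The pads swing forward as they close: fully open they stand 13 mm farther back than shut.
Start: joints at [60.481, 7.471, 85.268, -0, 87.261, -4.893], TCP at [0.25, 0.545, 0.231] pointing down, gripper open.
Joint ranges: [-169.43, 169.43], [-51.17, 129.36], [1.28, 143.12], [-76.62, 256.62], [0, 156.53], [-152.29, 152.29]. Speed limits (degrees/s): [136.94, 136.94, 159.86, 180, 180, 180].

### API

Orientations are given as a 3x3 rotation matrix whose columns are the frame's x, y, z axes.
In Python, from workcell import ctrl gives the robot as it stands.
- The arm moves only by the tool step_arm, never from a script. Its argument "moves" is a list of rows, each a list of 2 entries, a list of its own where there are three numbers: the shift along the tool's x, y, z scaled (see below), then the turn about the tool's z scaled (see below). A call has 1 to 5 rows; each row is the pose to reach, as a shift and turn from the pose measured when the call began, along the tool's axes at that moment, turning the shorter way round; what a row does not reach only later rows make up. The controller multiplies each number of a shift by 100 mm and each number of a turn by 180 degrees. A row lasts 1/10 s, in which the tool goes at most 50 mm and 8.59 degrees, less where a joint would pass 70% of its speed; a pose out of reach is approached as far as the arm can. A call with a number of a shift or a turn outside -1 to 1 is refused whole. A call with a gripper value outside its range is refused whole. "gripper" is the opening, from 0 (shut) to 1 (fully open), set as the call begins (left out, the last holds). The fingers move at their own pace and stop on an object; "force" is the grip in N (left out, the last holds). Time passes only in rows, so rows that repeat a pose let the fingers close. It gives the time, the measured TCP pose, the force and the opening at its end, in the units of the state.
- ctrl.state(): the state, without advancing time (a new reading comes with each control period).
- ctrl.read_camera(name): name is "scene" or "top"; returns the picture (400x640x3 uint8, red, green, blue); there is no depth.
- ctrl.camera_info(name): a dict with "camera_matrix" (3x3 intrinsics, pixels), "origin" and "orientation" of the camera in the world. Camera axes: x right, y down, z forward; pixel columns grow to the right and rows downward; lengths in m; the calibration is good to about 2 mm. A picture is of the moment at which its call begins. camera_info takes no time and is no camera call.
- ctrl.sign_off(): hands the job in, once; it reports no verdict.
Trained networks look in the newest picture that a camera, given by its name, has taken for a name from the list of things; names that differ only in an ending like _2 or _b are one class to them, and where a whole thing is asked for, a point or a joint stands for the part that bears it (a point fixed in the world has none). Each returns a list of dicts, best first, with "confidence" (0 to 1); they miss things now and then, are a little off and sometimes report something else, mostly with a low value. They report only what shows in the picture. A call takes as long as a camera call.
- ctrl.trace(camera, query): "pixels" (400x640 bool, what is visible of it) and "location" ([row, column] in pixels, amid what is visible of it).
The state is a dict: "t": time; "joint_positions": joint angles; "joint_vel": joint speeds; "joint_torque": joint torques, N m; "position": TCP position; "eef_rot": TCP orientation; "force": force on the tool from outside, world axes, zero at the start; "moment": the same for the moment, N m; "opening": finger opening in m.
Only numpy, scipy, OpenCV 4.12 (cv2) and the standard library are available. Lean on these libraries where they do the work, as an engineer would, in place of code of your own. Each camera call takes 0.05 s, during which the arm holds its last target.

### The job

The clay-scrap box has five compartments under identical tilting hatches: four hatches are propped shut from inside, and only the one over the compartment in use is free. Press lightly on the round brass plates with the fingertips to find the hatch that rocks, then push its front part down until it stands open, as far as it goes, and leave it open for the trimmings. Do not force the propped hatches, do not grip or lift anything (a hatch's raised rear part included), and leave the pots and tools where they are.

Things in the scene. Friction and masses are not known exactly. Their poses are not given: they have to be found in the camera images.
- box: the wooden clay-scrap box, 290 mm deep (x), 600 mm wide (y), 115 mm high, fixed. Origin: centre of its underside; x points from its front board (robot side) to its rear board, y to its left, z up. Its top is level: a front board 49 mm deep, the row of five hatches, a rear board 89 mm deep, and a 66 mm board at each end.
- hatch1 (a joint): tilt of hatch 1, the first (rightmost, lowest y), in rad: 0 shut and flush, growing as the front part goes down and the rear part up, 0.87 at its stop. A pale board 149 (x) x 81 (y) x 12 mm on a stiff, balanced pivot along the box's y, 100 mm behind its front edge. Free, it gives under about 3 N at the plate and stays where left; propped (on a rubber tip), the plate gives 1 to 3 mm under 5 to 20 N. May sag 0.008 at the start.
- hatch2 (a joint): tilt of hatch 2, the second from the right, in rad: 0 shut and flush, growing as the front part goes down and the rear part up, 0.87 at its stop. A pale board 149 (x) x 81 (y) x 12 mm on a stiff, balanced pivot along the box's y, 100 mm behind its front edge. Free, it gives under about 3 N at the plate and stays where left; propped (on a rubber tip), the plate gives 1 to 3 mm under 5 to 20 N. May sag 0.008 at the start.
- hatch3 (a joint): tilt of hatch 3, the middle, in rad: 0 shut and flush, growing as the front part goes down and the rear part up, 0.87 at its stop. A pale board 149 (x) x 81 (y) x 12 mm on a stiff, balanced pivot along the box's y, 100 mm behind its front edge. Free, it gives under about 3 N at the plate and stays where left; propped (on a rubber tip), the plate gives 1 to 3 mm under 5 to 20 N. May sag 0.008 at the start.
- hatch4 (a joint): tilt of hatch 4, the second from the left, in rad: 0 shut and flush, growing as the front part goes down and the rear part up, 0.87 at its stop. A pale board 149 (x) x 81 (y) x 12 mm on a stiff, balanced pivot along the box's y, 100 mm behind its front edge. Free, it gives under about 3 N at the plate and stays where left; propped (on a rubber tip), the plate gives 1 to 3 mm under 5 to 20 N. May sag 0.008 at the start.
- hatch5 (a joint): tilt of hatch 5, the fifth (leftmost, highest y), in rad: 0 shut and flush, growing as the front part goes down and the rear part up, 0.87 at its stop. A pale board 149 (x) x 81 (y) x 12 mm on a stiff, balanced pivot along the box's y, 100 mm behind its front edge. Free, it gives under about 3 N at the plate and stays where left; propped (on a rubber tip), the plate gives 1 to 3 mm under 5 to 20 N. May sag 0.008 at the start.
- hatch1_front: front part of hatch 1, from its front edge to the pivot. Origin: centre of its round brass push plate (32 mm across, flush) on the board's upper face, 62 mm in front of the pivot, 38 mm behind the front edge; x along the hatch to the rear, z out of its upper face. The compartment below is 84 mm wide (y) and 105 mm deep; nothing in it stops the front part of the free hatch.
- hatch2_front: front part of hatch 2, from its front edge to the pivot. Origin: centre of its round brass push plate (32 mm across, flush) on the board's upper face, 62 mm in front of the pivot, 38 mm behind the front edge; x along the hatch to the rear, z out of its upper face. The compartment below is 84 mm wide (y) and 105 mm deep; nothing in it stops the front part of the free hatch.
- hatch3_front: front part of hatch 3, from its front edge to the pivot. Origin: centre of its round brass push plate (32 mm across, flush) on the board's upper face, 62 mm in front of the pivot, 38 mm behind the front edge; x along the hatch to the rear, z out of its upper face. The compartment below is 84 mm wide (y) and 105 mm deep; nothing in it stops the front part of the free hatch.
- hatch4_front: front part of hatch 4, from its front edge to the pivot. Origin: centre of its round brass push plate (32 mm across, flush) on the board's upper face, 62 mm in front of the pivot, 38 mm behind the front edge; x along the hatch to the rear, z out of its upper face. The compartment below is 84 mm wide (y) and 105 mm deep; nothing in it stops the front part of the free hatch.
- hatch5_front: front part of hatch 5, from its front edge to the pivot. Origin: centre of its round brass push plate (32 mm across, flush) on the board's upper face, 62 mm in front of the pivot, 38 mm behind the front edge; x along the hatch to the rear, z out of its upper face. The compartment below is 84 mm wide (y) and 105 mm deep; nothing in it stops the front part of the free hatch.
- hatch1_rear: rear part of hatch 1, the 49 mm behind the pivot, which cannot be pressed down and rises as the hatch opens, up to 38 mm above the box. Origin: centre of its upper face. Not to be gripped or lifted.
- hatch2_rear: rear part of hatch 2, the 49 mm behind the pivot, which cannot be pressed down and rises as the hatch opens, up to 38 mm above the box. Origin: centre of its upper face. Not to be gripped or lifted.
- hatch3_rear: rear part of hatch 3, the 49 mm behind the pivot, which cannot be pressed down and rises as the hatch opens, up to 38 mm above the box. Origin: centre of its upper face. Not to be gripped or lifted.
- hatch4_rear: rear part of hatch 4, the 49 mm behind the pivot, which cannot be pressed down and rises as the hatch opens, up to 38 mm above the box. Origin: centre of its upper face. Not to be gripped or lifted.
- hatch5_rear: rear part of hatch 5, the 49 mm behind the pivot, which cannot be pressed down and rises as the hatch opens, up to 38 mm above the box. Origin: centre of its upper face. Not to be gripped or lifted.
- cup: glazed blue-green cup, 75 mm high, 68 mm across, on the box's rear board. Origin: centre of its underside. To be left alone.
- bowl: small terracotta bowl, 42 mm high, 88 mm across, on the box's rear board. Origin: centre of its underside. To be left alone.
- jar: amber glass jar with a white cap, 60 mm high, 42 mm across, on the left end of the box's top, to the rear. Origin: centre of its underside. To be left alone.
- rib: dark wooden potter's rib, flat, 50 x 115 x 6 mm, on the box's rear board. Origin: centre of its underside. To be left alone.
- trimmer: trimming tool with a wooden handle and a steel loop, about 175 mm long, 12 mm high, lying on the box's front board. Origin: centre of its underside. To be left alone.
- vase: pale unglazed vase, 122 mm high, 82 mm across, on the table to the left of the box. Origin: centre of its underside. To be left alone.

How it is judged:
By the outcome, as a careful person would: the job done as asked, in the order asked, and still so for the second after the job is handed in, with the robot touching nothing.
It also fails if it takes over 48 s, if anything falls off the work surface, if the arm or the gripper's body presses on something with over 40 N, if the wrist force passes 120 N, or if a joint passes its speed limit or range.

## Working session

There is one attempt and no reset: what is moved stays moved. The work goes in short steps, Python scripts to look and compute and a tool call to move; the robot and the scene stay as the last step left them, time stands still between calls to the robot, and variables do not carry over. Pictures are saved under pics/ and viewed, and the job is handed in when it is done.

Besides the shell and the picture viewer there is one more tool, called after "Request:" as name([rows], argument=value, ...), one row to a line, values as JSON. step_arm: Moves the arm, as the interface text tells. Its arguments: {"type":"object","properties":{"moves":{"type":"array","items":{"type":"array"}},"gripper":{"type":"number"},"force":{"type":"number"}},"required":["moves"]}

```bash
mkdir -p pics; python3 - <<'E'
from workcell import ctrl
import cv2
s=ctrl.state();print(s['t'],s['position'],s['eef_rot'],s['force'],s['opening'])
for n in("scene","top"):
    im=ctrl.read_camera(n);cv2.imwrite(f"pics/{n}0.png",im[:,:,::-1])
    i=ctrl.camera_info(n);print(i)
    for k in range(1,6):
        for r in ctrl.trace(n,f"hatch{k}_front")[:2]:
            print(n,k,r['confidence'],r['location'],r['pixels'].sum())
E
```

```text
0.0 [0.24969902 0.54496289 0.23023026] [[ 4.16676244e-01  9.09054446e-01 -9.60433899e-04]
 [ 9.09053033e-01 -4.16677302e-01 -1.61498617e-03]
 [-1.86830136e-03 -2.00158978e-04 -9.99998235e-01]] [ 0.2941053   0.54295036 -0.64483857] 0.08560074784685034
{'camera_matrix': array([[425.86407506,   0.        , 321.41350303],
       [  0.        , 425.86407506, 200.73290772],
       [  0.        ,   0.        ,   1.        ]]), 'origin': array([1.17600244, 0.40920313, 0.95529751]), 'orientation': array([[-0.41071376,  0.73615312, -0.53795241],
       [ 0.91169206,  0.33901056, -0.23214097],
       [ 0.01148025, -0.58579043, -0.81038125]])}
scene 1 0.55 [137.4, 184.2] 713
scene 5 0.59 [129.3, 306.2] 221
scene 5 0.51 [167.0, 225.8] 663
{'camera_matrix': array([[500.68097458,   0.        , 325.05319082],
       [  0.        , 500.68097458, 192.01706326],
       [  0.        ,   0.        ,   1.        ]]), 'origin': array([0.44875997, 0.18727088, 1.64808399]), 'orientation': array([[-0.02274778, -0.99548984,  0.09210061],
       [-0.99969057,  0.02172241, -0.01212041],
       [ 0.0100651 , -0.09234782, -0.99567594]])}
top 5 0.36 [211.3, 371.1] 1240
```

View pics/scene0.png

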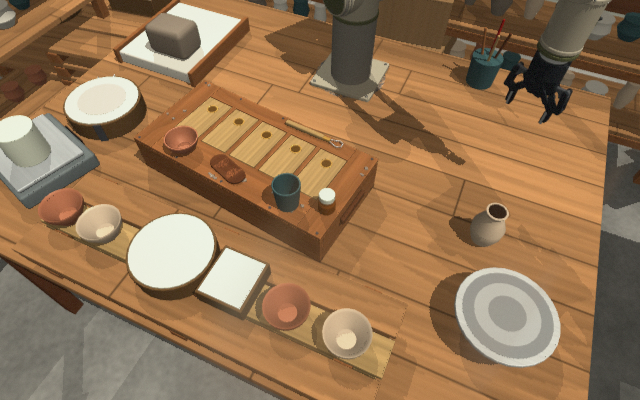

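View pics/top0.png

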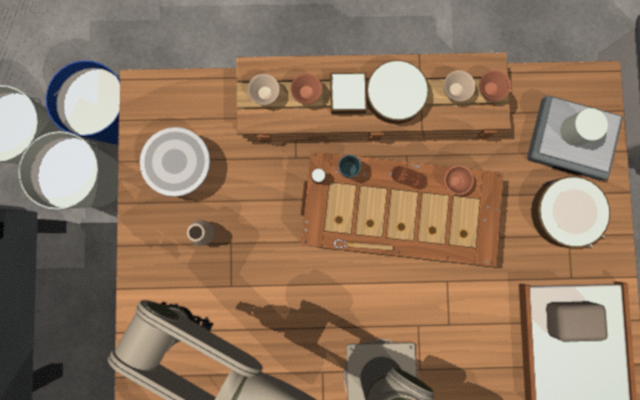

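The top view shows five brass plates near (col,row) (338,220), (370,223), (401,226), (432,230) and (463,233). The trimmer lies in front of the left hatches, and the cup, rib and bowl are to the rear. Next I'll locate the plates precisely.

```bash
cat > h.py <<'E'
import numpy as np
from workcell import ctrl
def ray(cam,uv,z):
    i=ctrl.camera_info(cam);K=np.array(i['camera_matrix']);R=np.array(i['orientation']);o=np.array(i['origin'])
    d=R@np.linalg.inv(K)@np.array([uv[0],uv[1],1.]);return o+d*(z-o[2])/d[2]
def proj(cam,p):
    i=ctrl.camera_info(cam);K=np.array(i['camera_matrix']);R=np.array(i['orientation']);o=np.array(i['origin'])
    q=K@(R.T@(np.array(p)-o));return q[:2]/q[2]
E
python3 - <<'E'
from h import *
import cv2
def blobs(cam,guess):
    im=cv2.imread(f"pics/{cam}0.png");g=cv2.cvtColor(im,cv2.COLOR_BGR2GRAY).astype(float);out=[]
    for (u,v) in guess:
        r=7;p=g[v-r:v+r+1,u-r:u+r+1];bg=np.median(p);w=np.clip(bg-25-p,0,None)
        yy,xx=np.mgrid[-r:r+1,-r:r+1];out.append((u+(w*xx).sum()/w.sum(),v+(w*yy).sum()/w.sum()))
    return out
T=blobs("top",[(338,220),(370,223),(401,226),(432,230),(463,233)])
S=blobs("scene",[(321,164),(295,149),(266,135),(238,121),(211,108)])
for cam,B in(("top",T),("scene",S)):
    for b in B: print(cam,np.round(b,1),np.round(ray(cam,b,.115),4))
im=cv2.imread("pics/top0.png")[140:280,290:520];cv2.imwrite("pics/topz.png",cv2.resize(im,None,fx=3.4,fy=3.4,interpolation=cv2.INTER_CUBIC))
im=cv2.imread("pics/scene0.png")[80:260,130:390];cv2.imwrite("pics/scz.png",cv2.resize(im,None,fx=3,fy=3,interpolation=cv2.INTER_CUBIC))
E
```

```text
top [338.4 219.4] [0.5055 0.1296 0.115 ]
top [369.6 222.9] [0.4927 0.0343 0.115 ]
top [400.8 226.4] [ 0.4799 -0.0609  0.115 ]
top [432.  229.9] [ 0.4671 -0.1559  0.115 ]
top [463.1 233.4] [ 0.4543 -0.251   0.115 ]
scene [325.2 163. ] [0.5036 0.1277 0.115 ]
scene [295.1 148.4] [0.4905 0.0339 0.115 ]
scene [266.  134.5] [ 0.4778 -0.061   0.115 ]
scene [238.4 121.3] [ 0.4648 -0.1561  0.115 ]
scene [211.8 108.4] [ 0.4516 -0.2523  0.115 ]
```

View pics/topz.png

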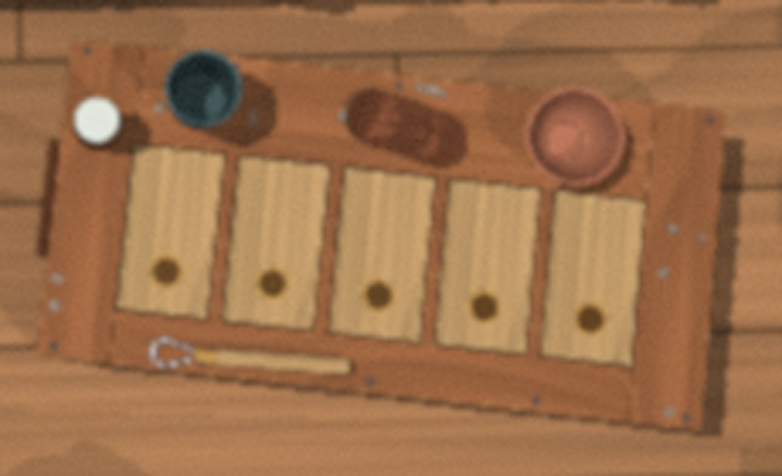

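View pics/scz.png

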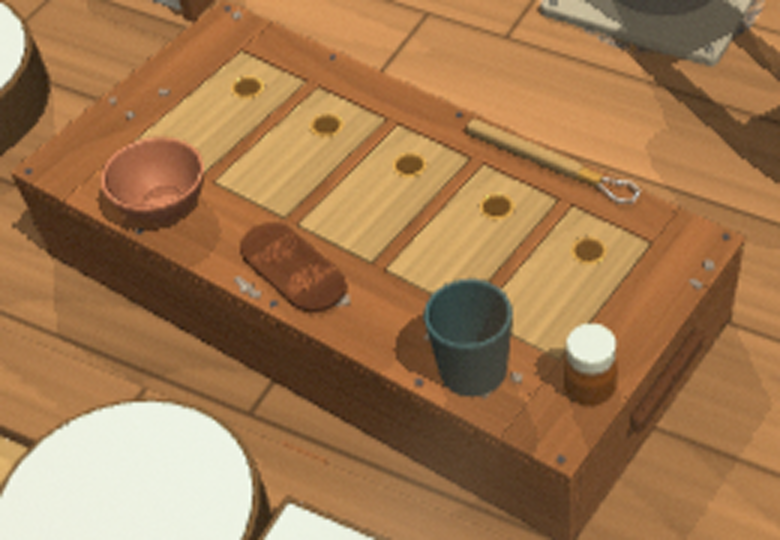

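Both cameras agree to about 2 mm. I'll shut the fingers, align the tool with the box and travel to hatch 5, which is the nearest.

Request:
step_arm([
  [[-0.25, 0.35, 0.1], -0.047],
  [[-0.5, 0.75, 0.2], -0.094],
  [[-0.67, 1.0, 0.3], -0.094],
  [[-0.67, 1.0, 0.3], -0.094],
], gripper=0)

```text
t: 1.0
position: [0.3143, 0.4394, 0.1996]
eef_rot: [[0.137, 0.991, -0.001], [0.991, -0.137, -0.003], [-0.003, -0.001, -1.0]]
force: [0.7, 0.1, -0.5]
opening: 0.028
```

```bash
cat >> h.py <<'E'
P={5:(.5045,.1287),4:(.4916,.0341),3:(.4789,-.061),2:(.466,-.156),1:(.453,-.2517)}
def rel(k,z,dx=0):
    s=ctrl.state();R=np.array(s['eef_rot']);ex=np.array([.991,-.134])
    t=np.array([*(np.array(P[k])+dx*ex),z]);d=R.T@(t-s['position'])
    print('t',round(s['t'],2),'pos',np.round(s['position'],4),'F',np.round(s['force'],2),'yaw',np.round(np.degrees(np.arctan2(R[1,0],R[0,0])),2),'tilt',np.round(R[:,2],3),'shift',np.round(d*10,3),'op',round(s['opening'],4))
E
python3 -c "
from h import *
rel(5,.15)"
```

```text
t 1.0 pos [0.3143 0.4394 0.1996] F [ 0.75  0.15 -0.47] yaw 82.11 tilt [-0.001 -0.003 -1.   ] shift [-2.815  2.311  0.504] op 0.028
```

Request:
step_arm([
  [[-0.4, 0.32, 0.0], 0],
  [[-0.8, 0.65, 0.0], 0],
  [[-1.0, 0.82, 0.0], 0],
])

```text
t: 1.3
position: [0.3827, 0.3276, 0.2003]
eef_rot: [[0.138, 0.99, -0.0], [0.99, -0.138, -0.003], [-0.003, 0.0, -1.0]]
force: [1.1, 0.0, 0.4]
opening: 0.0001
```

Request:
step_arm([
  [[-0.4, 0.32, 0.0], 0],
  [[-0.8, 0.65, 0.0], 0],
  [[-1.0, 0.82, 0.0], 0],
])

```text
t: 1.6
position: [0.4516, 0.2153, 0.2013]
eef_rot: [[0.139, 0.99, 0.001], [0.99, -0.139, -0.003], [-0.003, 0.002, -1.0]]
force: [0.2, 0.1, -0.0]
opening: 0.0
```

```bash
python3 -c "
from h import *
rel(5,.12)"
```

```text
t 1.6 pos [0.4516 0.2153 0.2013] F [ 0.22  0.12 -0.04] yaw 81.99 tilt [ 0.001 -0.003 -1.   ] shift [-0.782  0.643  0.816] op 0.0
```

Request:
step_arm([
  [[-0.4, 0.32, 0.3], 0],
  [[-0.78, 0.64, 0.6], 0],
  [[-0.78, 0.64, 0.74], 0],
  [[-0.78, 0.64, 0.76], 0],
  [[-0.78, 0.64, 0.76], 0],
])

```text
t: 2.1
position: [0.5037, 0.1294, 0.1254]
eef_rot: [[0.14, 0.99, -0.0], [0.99, -0.14, -0.003], [-0.003, 0.0, -1.0]]
force: [0.1, 0.5, 0.4]
opening: 0.0005
```

```bash
python3 -c "
from h import *
rel(5,.117)"
```

```text
t 2.1 pos [0.5037 0.1294 0.1254] F [0.15 0.48 0.43] yaw 81.94 tilt [-0.    -0.003 -1.   ] shift [-0.006  0.009  0.084] op 0.0005
```

Request:
step_arm([
  [[0, 0.01, 0.05], 0],
  [[0, 0.01, 0.09], 0],
  [[0, 0.01, 0.09], 0],
])

```text
t: 2.4
position: [0.5045, 0.1302, 0.1165]
eef_rot: [[0.139, 0.99, -0.0], [0.99, -0.139, -0.002], [-0.002, 0.0, -1.0]]
force: [-0.4, -0.2, -0.0]
opening: -0.0002
```

Request:
step_arm([
  [[0, 0, 0.01], 0],
  [[0, 0, 0.01], 0],
])

```text
t: 2.6
position: [0.5045, 0.1307, 0.1159]
eef_rot: [[0.138, 0.99, 0.0], [0.99, -0.138, -0.002], [-0.002, 0.001, -1.0]]
force: [0.2, 0.5, -0.2]
opening: -0.0001
```

Request:
step_arm([
  [[0, 0, 0.01], 0],
  [[0, 0, 0.01], 0],
])

```text
t: 2.8
position: [0.5045, 0.1308, 0.1149]
eef_rot: [[0.138, 0.99, 0.001], [0.99, -0.138, -0.002], [-0.002, 0.001, -1.0]]
force: [-0.3, 1.2, 0.6]
opening: -0.0002
```

Request:
step_arm([
  [[0, 0, 0.01], 0],
  [[0, 0, 0.01], 0],
])

```text
t: 3.0
position: [0.5045, 0.1308, 0.1141]
eef_rot: [[0.138, 0.99, 0.001], [0.99, -0.138, -0.002], [-0.002, 0.001, -1.0]]
force: [-1.9, 0.5, 2.8]
opening: 0.0001
```

Request:
step_arm([
  [[0, 0, 0.01], 0],
  [[0, 0, 0.01], 0],
])

```text
t: 3.2
position: [0.5046, 0.1308, 0.1137]
eef_rot: [[0.138, 0.99, 0.001], [0.99, -0.138, -0.002], [-0.002, 0.001, -1.0]]
force: [-3.5, 0.1, 6.9]
opening: 0.0001
```

Hatch 5 resists, with about 7 N at 1 mm, so it's propped. Next is hatch 4.

```bash
python3 -c "
from h import *
rel(4,.117)"
```

```text
t 3.2 pos [0.5046 0.1308 0.1137] F [-3.49  0.14  6.94] yaw 82.06 tilt [ 0.001 -0.002 -1.   ] shift [-0.975  0.005 -0.031] op 0.0001
```

Request:
step_arm([
  [[0, 0, -0.08], 0],
  [[-0.4, 0, -0.12], 0],
  [[-0.8, 0, -0.12], 0],
  [[-0.97, 0, -0.1], 0],
  [[-0.97, 0, -0.04], 0],
])

```text
t: 3.7
position: [0.4917, 0.0326, 0.1188]
eef_rot: [[0.141, 0.99, 0.003], [0.99, -0.141, -0.003], [-0.002, 0.003, -1.0]]
force: [0.5, -0.1, -0.6]
opening: 0.0003
```

```bash
python3 -c "
from h import *
rel(4,.116)"
```

```text
t 3.7 pos [0.4917 0.0326 0.1188] F [ 0.52 -0.1  -0.61] yaw 81.89 tilt [ 0.003 -0.003 -1.   ] shift [ 0.014 -0.003  0.028] op 0.0003
```

Request:
step_arm([
  [[0.01, 0, 0.03], 0],
  [[0.01, 0, 0.03], 0],
])

```text
t: 3.9
position: [0.4916, 0.0343, 0.1153]
eef_rot: [[0.141, 0.99, 0.002], [0.99, -0.141, -0.002], [-0.002, 0.002, -1.0]]
force: [0.1, -0.7, -0.8]
opening: -0.0002
```

Request:
step_arm([
  [[0, 0, 0.01], 0],
  [[0, 0, 0.01], 0],
])

```text
t: 4.1
position: [0.4919, 0.0351, 0.1143]
eef_rot: [[0.14, 0.99, 0.002], [0.99, -0.14, -0.002], [-0.002, 0.002, -1.0]]
force: [-0.6, 0.7, 0.5]
opening: 0.0001
```

Request:
step_arm([
  [[0, 0, 0.01], 0],
  [[0, 0, 0.01], 0],
])

```text
t: 4.3
position: [0.492, 0.0352, 0.1139]
eef_rot: [[0.139, 0.99, 0.002], [0.99, -0.139, -0.003], [-0.003, 0.002, -1.0]]
force: [-2.8, -2.2, 4.5]
opening: 0.0002
```

Request:
step_arm([
  [[0, 0, 0.01], 0],
  [[0, 0, 0.01], 0],
])

```text
t: 4.5
position: [0.492, 0.0352, 0.1137]
eef_rot: [[0.138, 0.99, 0.002], [0.99, -0.138, -0.004], [-0.003, 0.002, -1.0]]
force: [-4.9, -1.7, 8.4]
opening: -0.0002
```

Hatch 4 is propped too, at 8.4 N. Hatch 3 next.

Request:
step_arm([
  [[0, 0, -0.08], 0],
  [[-0.4, 0, -0.12], 0],
  [[-0.8, 0, -0.12], 0],
  [[-0.97, 0, -0.1], 0],
  [[-0.97, 0, -0.04], 0],
])

```text
t: 5.0
position: [0.4791, -0.0628, 0.119]
eef_rot: [[0.141, 0.99, 0.004], [0.99, -0.141, -0.004], [-0.004, 0.005, -1.0]]
force: [-0.2, -0.3, 0.4]
opening: -0.0002
```

```bash
python3 -c "
from h import *
rel(3,.1155)"
```

```text
t 5.0 pos [ 0.4791 -0.0628  0.119 ] F [-0.17 -0.33  0.39] yaw 81.9 tilt [ 0.004 -0.004 -1.   ] shift [ 0.017 -0.005  0.035] op -0.0002
```

Request:
step_arm([
  [[0.01, 0, 0.03], 0],
  [[0.01, 0, 0.03], 0],
])

```text
t: 5.2
position: [0.479, -0.0608, 0.1154]
eef_rot: [[0.14, 0.99, 0.003], [0.99, -0.14, -0.004], [-0.003, 0.003, -1.0]]
force: [0.1, -0.1, -0.3]
opening: -0.0
```

Request:
step_arm([
  [[0, 0, 0.01], 0],
  [[0, 0, 0.01], 0],
])

```text
t: 5.4
position: [0.4793, -0.06, 0.1145]
eef_rot: [[0.139, 0.99, 0.003], [0.99, -0.139, -0.004], [-0.003, 0.004, -1.0]]
force: [-0.1, -0.6, 0.9]
opening: 0.0003
```

Request:
step_arm([
  [[0, 0, 0.01], 0],
  [[0, 0, 0.01], 0],
])

```text
t: 5.6
position: [0.4795, -0.0596, 0.1137]
eef_rot: [[0.138, 0.99, 0.004], [0.99, -0.138, -0.004], [-0.003, 0.004, -1.0]]
force: [0.6, 0.1, 3.1]
opening: 0.0
```

Request:
step_arm([
  [[0, 0, 0.01], 0],
  [[0, 0, 0.01], 0],
])

```text
t: 5.8
position: [0.4796, -0.0596, 0.1127]
eef_rot: [[0.138, 0.99, 0.004], [0.99, -0.138, -0.004], [-0.003, 0.004, -1.0]]
force: [-1.6, -0.6, 2.1]
opening: -0.0003
```

Hatch 3 gives under 2–3 N. I'll push a little further to confirm.

Request:
step_arm([
  [[0, 0, 0.015], 0],
  [[0, 0, 0.015], 0],
])

```text
t: 6.0
position: [0.4796, -0.0596, 0.1111]
eef_rot: [[0.138, 0.99, 0.004], [0.99, -0.138, -0.004], [-0.003, 0.004, -1.0]]
force: [0.2, -0.6, 1.0]
opening: 0.0004
```

Request:
step_arm([
  [[0, 0, 0.02], 0],
  [[0, 0, 0.02], 0],
])

```text
t: 6.2
position: [0.4798, -0.0597, 0.1089]
eef_rot: [[0.138, 0.99, 0.004], [0.99, -0.138, -0.004], [-0.003, 0.005, -1.0]]
force: [0.6, 0.5, 1.5]
opening: -0.0001
```

It's free. Now I'll push it down along the arc.

Request:
step_arm([
  [[0, 0.01, 0.05], 0],
  [[0, 0.02, 0.1], 0],
  [[0, 0.03, 0.15], 0],
  [[0, 0.04, 0.2], 0],
])

```text
t: 6.6
position: [0.4841, -0.0603, 0.0885]
eef_rot: [[0.138, 0.99, 0.005], [0.99, -0.138, -0.004], [-0.003, 0.005, -1.0]]
force: [0.9, -0.6, 3.7]
opening: -0.0002
```

Request:
step_arm([
  [[0, 0.02, 0.04], 0],
  [[0, 0.04, 0.08], 0],
  [[0, 0.06, 0.12], 0],
  [[0, 0.06, 0.12], 0],
])

```text
t: 7.0
position: [0.4896, -0.0611, 0.0755]
eef_rot: [[0.138, 0.99, 0.003], [0.99, -0.138, -0.003], [-0.003, 0.003, -1.0]]
force: [-0.3, -0.3, 0.2]
opening: -0.0001
```

```bash
python3 - <<'E'
from h import *
import cv2
rel(3,.07,.012)
a=ctrl.read_camera("scene")[80:260,130:390,::-1]
cv2.imwrite("pics/s1.png",cv2.resize(a,None,fx=3,fy=3,interpolation=cv2.INTER_CUBIC))
E
```

```text
t 7.0 pos [ 0.4896 -0.0611  0.0755] F [-0.33 -0.28  0.18] yaw 82.04 tilt [ 0.003 -0.003 -1.   ] shift [-0.014  0.014  0.056] op -0.0001
```

View pics/s1.png

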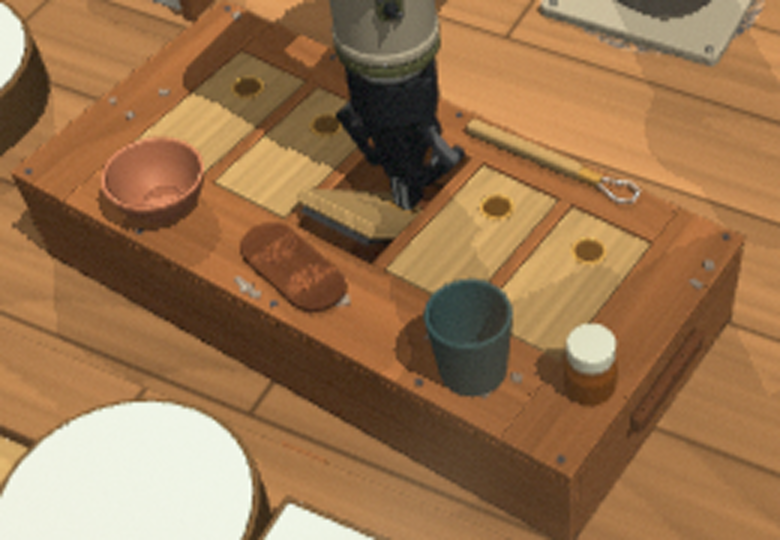

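The hatch is about 44° down, and nothing else is touched. I'll continue to the stop, partly down and partly rearward.

Request:
step_arm([
  [[-0.01, 0.02, 0.02], 0],
  [[-0.01, 0.03, 0.03], 0],
  [[-0.01, 0.03, 0.03], 0],
])

```text
t: 7.35
position: [0.4922, -0.0624, 0.0725]
eef_rot: [[0.138, 0.99, 0.002], [0.99, -0.138, -0.003], [-0.003, 0.003, -1.0]]
force: [-0.7, 0.1, -0.2]
opening: 0.0
```

Request:
step_arm([
  [[0, 0.01, 0.015], 0],
  [[0, 0.02, 0.02], 0],
  [[0, 0.02, 0.02], 0],
])

```text
t: 7.65
position: [0.4942, -0.0628, 0.0704]
eef_rot: [[0.139, 0.99, 0.002], [0.99, -0.139, -0.003], [-0.003, 0.003, -1.0]]
force: [-0.8, -0.1, 1.5]
opening: 0.0001
```

Request:
step_arm([
  [[0.01, 0.01, 0.015], 0],
  [[0.01, 0.02, 0.02], 0],
  [[0.01, 0.02, 0.02], 0],
])

```text
t: 7.95
position: [0.4948, -0.0627, 0.0698]
eef_rot: [[0.138, 0.99, -0.002], [0.99, -0.138, -0.004], [-0.005, -0.001, -1.0]]
force: [-19.0, -1.2, 25.8]
opening: -0.0002
```

Request:
step_arm([
  [[0, 0.01, 0.01], 0],
  [[0, 0.02, 0.01], 0],
  [[0, 0.02, 0.01], 0],
])

```text
t: 8.25
position: [0.4948, -0.0628, 0.0699]
eef_rot: [[0.138, 0.99, -0.007], [0.99, -0.138, -0.004], [-0.005, -0.006, -1.0]]
force: [-19.4, 1.8, 25.4]
opening: -0.0004
```

```bash
python3 - <<'E'
from h import *
import cv2
rel(3,.07,.012)
a=ctrl.read_camera("scene")[80:260,130:390,::-1]
cv2.imwrite("pics/s2.png",cv2.resize(a,None,fx=3,fy=3,interpolation=cv2.INTER_CUBIC))
E
```

```text
t 8.25 pos [ 0.4948 -0.0628  0.0699] F [-19.36   1.83  25.4 ] yaw 82.05 tilt [-0.007 -0.004 -1.   ] shift [-0.004 -0.039 -0.001] op -0.0004
```

View pics/s2.png

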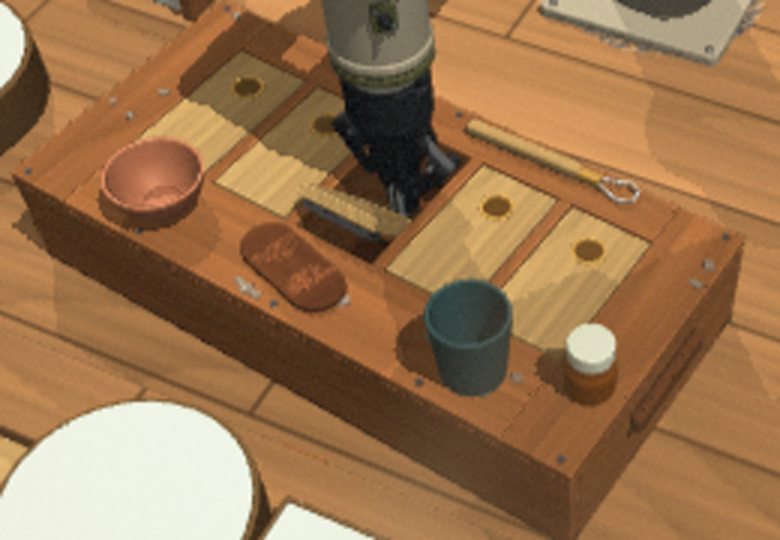

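The force jumped to about 32 N, directed into the board, with no further motion, so this is the stop. I'll back off forward, then lift.

Request:
step_arm([
  [[0, -0.05, -0.01], 0],
  [[0, -0.12, -0.06], 0],
  [[0, -0.15, -0.3], 0],
  [[0, -0.15, -0.7], 0],
  [[0, -0.15, -1.0], 0],
])

```text
t: 8.8
position: [0.4804, -0.0603, 0.1718]
eef_rot: [[0.138, 0.99, -0.006], [0.99, -0.138, -0.004], [-0.005, -0.005, -1.0]]
force: [0.8, -0.1, 0.0]
opening: 0.0003
```

Request:
step_arm([
  [[0.1, -0.4, -0.4], 0],
  [[0.1, -0.8, -0.8], 0],
  [[0.1, -0.9, -0.9], 0],
  [[0.1, -0.9, -0.9], 0],
])

```text
t: 9.2
position: [0.3933, -0.0376, 0.2663]
eef_rot: [[0.138, 0.99, 0.001], [0.99, -0.138, -0.006], [-0.006, 0.002, -1.0]]
force: [0.2, -0.8, 0.2]
opening: -0.0001
```

```bash
python3 - <<'E'
from h import *
import cv2
rel(3,.2)
for n,sl in(("scene",np.s_[80:260,130:390]),("top",np.s_[140:280,290:520])):
    im=ctrl.read_camera(n)[:,:,::-1];cv2.imwrite(f"pics/{n}3full.png",im)
    cv2.imwrite(f"pics/{n}3.png",cv2.resize(im[sl],None,fx=3,fy=3,interpolation=cv2.INTER_CUBIC))
# predicted rear upper corners & front edge for tilts
ex=np.array([.991,-.134,0]);ey=np.array([.134,.991,0]);ez=np.array([0,0,1.])
piv=np.array([.4789,-.061,.1145])+.062*ex
for th in(.80,.87):
    for nm,r in(("rear",.049),("front",-.1)):
        for n in("scene","top"):
            print(th,nm,n,[np.round(proj(n,piv+r*(np.cos(th)*ex+np.sin(th)*ez)+s*.0405*ey),1) for s in(-1,1)])
E
```

```text
t 9.2 pos [ 0.3933 -0.0376  0.2663] F [ 0.21 -0.84  0.2 ] yaw 82.06 tilt [ 0.001 -0.006 -1.   ] shift [-0.11   0.878  0.666] op -0.0001
0.8 rear scene [array([229.8, 141.8]), array([254.9, 154.3])]
0.8 rear top [array([419.2, 196.1]), array([392.5, 193.1])]
0.8 front scene [array([258.5, 145.5]), array([281.3, 156.7])]
0.8 front top [array([409.6, 231. ]), array([384.5, 228.2])]
0.87 rear scene [array([230.3, 140.5]), array([255.4, 153.1])]
0.87 rear top [array([419.3, 196.9]), array([392.5, 193.9])]
0.87 front scene [array([257.6, 147.7]), array([280.4, 158.9])]
0.87 front top [array([409.5, 229.5]), array([384.4, 226.6])]
```

View pics/scene3.png

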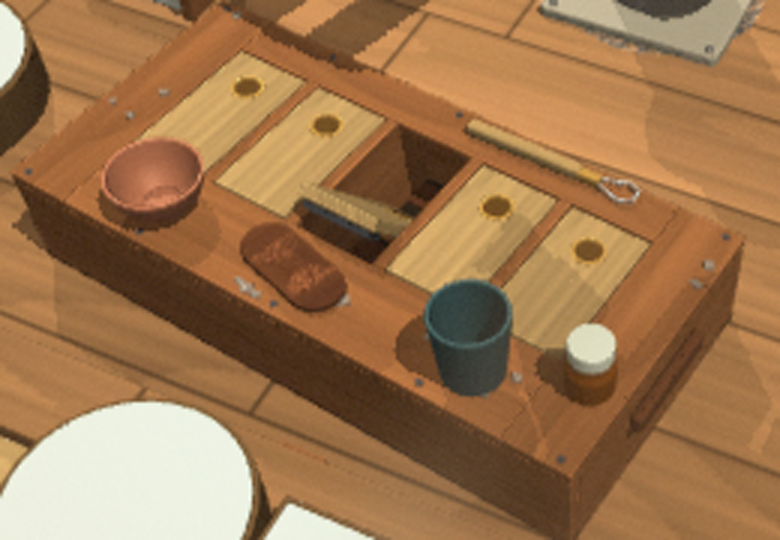

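View pics/top3.png

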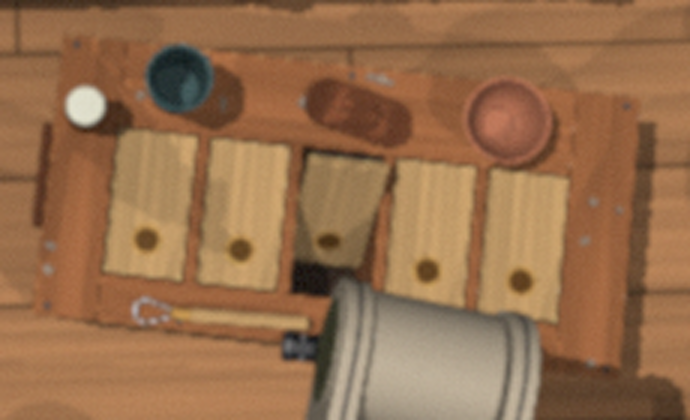

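The scene view shows hatch 3 standing open, with its rear edge near full-image (231,141) against a predicted (230,140.5) at 0.87 rad. In the top view its front edge also matches the prediction. The trimmer, pots and the other hatches are unmoved, and the arm is clear.

```bash
python3 -c "
from workcell import ctrl
print(ctrl.sign_off())"
```

```text
the job is handed in; nothing more can be done
None
```

Hatch 3, the middle one, was the free hatch. I pushed it open to its stop, left it open, and handed the job in at about 9.3 s of the 48 s allowed.

- **Finding it:** With the fingertips shut I pressed lightly on the plates. Hatches 5 and 4 resisted, reaching 7 to 8 N within about 1 mm, so I left them. Hatch 3 kept giving under 1 to 3 N. I did not press hatches 1 and 2.
- **Opening it:** I pushed the front part of hatch 3 down until the force jumped to about 32 N into the board and it moved no further. I then backed off forward and up without gripping or lifting anything.
- **Last checks:** The edges seen from both cameras match a tilt of 0.87 rad to 1 or 2 pixels. The pictures alone would not clearly rule out a few hundredths of a radian less; the force jump is the firmer evidence. The pots, tools and the other hatches look unmoved, except the vase, which was outside the last close-ups. The arm was clear, with no contact force. The hatch detector was unreliable at the start (it missed most of the hatches), so I took the plate positions from the pictures, and the two cameras agreed to about 3 mm.

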